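# Lock the punch depth and mark the sheet

## Task

On the bench punch, turn the depth knob to bring its pointer to the raised rib on the dial's rim, feel for the catch close to it, and pull the knob up all the way so that it locks out. Only then press the punch's plunger fully down to its stop to mark the clipped acrylic sheet, and let it spring all the way back up. Leave the other things on the table where they are.

Things in the scene. Friction and masses are not known exactly. Their poses are not given: they have to be found in the camera images.
- punch: Bench punch, fixed: base plate 140 x 270 x 18 mm; grey column 100 x 100 mm topped by a metal dial (96 mm across, face 85 mm above the table); a grey arm (56 mm wide, top 82 mm high) over a clear acrylic sheet held by a spring clip. Origin: centre of the base's underside, z up; knob axis at x 0, y -60 mm, plunger axis at x 0, y +70 mm.
- knob_grip (a point): On the depth knob's upright axis, 26 mm above the dial face while pushed in; moves with the knob, x towards the pointer, z up. Black knob: round skirt 54 mm across, 1 to 10 mm above the dial face; on it an upright grip bar along x, 46 mm long, 12 mm thick, 10 to 40 mm above the face. Turning takes 0.05 N m; it stays where left.
- pointer_tip (a point): Tip of the small pointer nose (5 mm wide) that sticks out of the knob's skirt at one end of the grip bar; 33 mm from the knob's axis, 6 mm above the dial face. It starts 1.0 to 3.0 rad counter-clockwise (seen from above) of the rib: turn the knob clockwise. The other way it meets an end stop.
- mark_tip (a point): Inner end of the raised dark metal rib (12 x 5 x 8 mm, radial, fixed) on the dial's rim, 36 mm from the knob's axis, 6 mm above the dial face. A hidden catch lets the knob rise only near the rib: its middle is up to 11 degrees to either side of it, open 3 degrees each way. Elsewhere a pulled knob stops after 1 mm: let it down, turn a little, try again.
- knob_pull (a joint): How far the knob is pulled out (up), m: 0 pushed in, 0.012 fully out. It moves against about 3 N of friction and stays where it is left; out, it can no longer turn: locked.
- plunger_top (a point): Centre of the flat top of the plunger's round black head (38 mm across), 132 mm above the table when up; x, y, z as punch.
- plunger (a joint): How far the plunger is pressed down, m: 0 up, 0.012 at its stop. Its spring takes about 4 N to start and 9 N at the stop, and pushes it back up when released.
- tape_roll: Bystander: clear tape roll lying flat, 72 mm across, 19 mm high, in front of the punch; origin: centre of underside.
- eraser: Bystander: white eraser 22 x 55 x 13 mm in front of the punch; origin: centre of underside.
- stapler: Bystander: green stapler 135 x 34 x 50 mm beside the punch's column, long along its x; origin: centre of underside.
- bowl: Bystander: white ceramic bowl, 130 mm across, 55 mm high; origin: centre of underside.
- loose_marker: Bystander: marker pen lying along its x, 133 mm long, 18 mm thick; origin: under its middle.
- glue: Bystander: white glue bottle, 44 mm across, 110 mm high; origin: centre of underside.
- turntable: Bystander: fixed foot of a plastic turntable 170 mm across carrying upright markers, 142 mm high in all; origin: centre of underside.

How it is judged:
By the outcome, as a careful person would: the job done as asked, in the order asked, and still so for the second after the job is handed in, with the robot touching nothing.
It also fails if it takes over 64 s, if anything falls off the work surface, if the arm or the gripper's body presses on something with over 40 N, if the wrist force passes 120 N, or if a joint passes its speed limit or range.

## Robot

A 6-joint arm with a two-finger parallel gripper is mounted at the origin on the work surface. World frame = base frame: x ahead of the robot, y to its left, z up, the work surface at z = 0. Lengths are in m, angles in rad, forces in N, time in s.
With the tool pointing down it reaches from about 0.35 to 0.975 m from the base axis. Payload 4.9 kg.
Tool frame: the origin (TCP) lies at the very end of the fingers, on their centre line; the grasp point (between the pads) lies 19 mm behind it; y points along the fingers, z is the direction in which the jaws open and shut, and the axes are right-handed (so a half turn about y gives the same grasp; the last joint's range is limited). The gripper opens to 85 mm and grips with 20 to 120 N. Pads are 22 mm wide; open, the fingers measure 114 mm over their backs; the gripper's body (76 mm by 85 mm) begins 54 mm behind the grasp point. The pads swing forward as they close: fully open they stand 13 mm farther back than shut.
Start: joints at [-1.382, 0.053, 1.613, -0, 1.476, -0.119], TCP at [0.189, -0.596, 0.231] pointing down, gripper open.
Joint ranges: [-3.01, 3.01], [-1.01, 2.22], [0.06, 2.58], [-1.02, 4.17], [0.09, 2.62], [-3.14, 3.14]. Speed limits (rad/s): [2.57, 2.57, 3.14, 3.14, 3.14, 3.14].

## Interface

Orientations are given as a rotation vector (axis times angle).
In Python, from station import monitor, viewer, ticket gives the robot as it stands.
- The arm moves only by the tool servo_tool, never from a script. Its argument "commands" is one flat list of numbers, 7 for each row, row after row: the turn, a rotation vector about the tool's x, y, z in rad, then the shift along the tool's x, y, z in cm, then the opening, from 0 (shut) to 1 (fully open). In form: [rx, ry, rz, dx, dy, dz, claw, rx, ry, rz, dx, dy, dz, claw, ...]. A call has 1 to 20 rows; each row shifts and turns the pose as measured when the row begins, along the tool's axes as they then stand; what a row does not reach is not made up. A row lasts 1/10 s, in which the tool goes at most 50 mm and 8.59 degrees, less where a joint would pass 70% of its speed; a pose out of reach is approached as far as the arm can. A call is refused whole if a number of a shift passes 5 or a number of a turn 0.15, either way. A call with a gripper value outside its range is refused whole. The fingers move at their own pace and stop on an object; "grip_force" is the grip in N (left out, the last holds). Time passes only in rows, so rows that do not move let the fingers close. It gives the time, the measured TCP pose, the force and the opening at its end, in the units of the state.
- monitor.get_obs(): the state, without advancing time (a new reading comes with each control period).
- viewer.get_image(name): name is "scene" or "side" or "wrist"; returns a dict with "frame" (480x640x3 uint8, red, green, blue), "depth" (480x640 float32, m along the optical axis (not along the pixel's ray), 0 where there is no reading), "camera_matrix" (3x3 intrinsics, pixels), "cam_to_world" (4x4, takes a point from camera to world coordinates). Camera axes: x right, y down, z forward; pixel columns grow to the right and rows downward; lengths in m; the calibration is good to about 2 mm. A picture is of the moment at which its call begins.
- ticket.finish_job(): hands the job in, once; it reports no verdict.
The state is a dict: "t": time; "q": joint angles; "dq": joint speeds; "effort": joint torques, N m; "tool_pos": TCP position; "tool_rot": TCP orientation; "contact_force": force on the tool from outside, world axes, zero at the start; "wrist_torque": the same for the moment, N m; "opening": finger opening in m.
Only numpy, scipy, OpenCV 4.12 (cv2) and the standard library are available. Lean on these libraries where they do the work, as an engineer would, in place of code of your own. Each camera call takes 0.05 s, during which the arm holds its last target.

## Working session

There is one attempt and no reset: what is moved stays moved. The work goes in short steps, Python scripts to look and compute and a tool call to move; the robot and the scene stay as the last step left them, time stands still between calls to the robot, and variables do not carry over. Pictures are saved under pics/ and viewed, and the job is handed in when it is done.

Besides the shell and the picture viewer there is one more tool, called after ">>>" as name(argument=value, ...) on one line, values as JSON. servo_tool: Moves the arm, as the interface text tells. Its arguments: {"type":"object","properties":{"commands":{"type":"array","items":{"type":"number"}},"grip_force":{"type":"number"}},"required":["commands"]}

```bash
mkdir -p pics; ls; python3 - <<'E'
from station import monitor, viewer
import cv2,pickle
print(monitor.get_obs())
for n in ["scene","side","wrist"]:
    d=viewer.get_image(n); cv2.imwrite(f"pics/{n}0.png",d["frame"][:,:,::-1]); pickle.dump(d,open(f"{n}0.pkl","wb"))
    print(n,d["camera_matrix"].tolist(),d["cam_to_world"].round(3).tolist())
E
```

```text
pics
{'t': 0.0, 'q': array([-1.38200030e+00,  5.34069243e-02,  1.61427033e+00,  3.49203592e-05,
        1.47599829e+00, -1.18962087e-01]), 'dq': array([-1.29440356e-03,  1.04907784e-04,  1.06929197e-03,  1.15424888e-03,
       -5.93216450e-05,  1.96653618e-03]), 'effort': array([ 1.27907384e-03, -3.93680906e+01, -3.70172703e+01, -1.04534425e-05,
        7.00729986e-03,  2.21043365e-05]), 'tool_pos': array([ 0.18924348, -0.59501912,  0.23004612]), 'tool_rot': array([-0.31886381,  2.05772453, -2.05339195]), 'contact_force': array([-0.23499982, -0.78137351,  0.51212036]), 'wrist_torque': array([-0.05097491, -0.02521644,  0.02333443]), 'opening': 0.0854042983369005}
scene [[614.4192339617144, 0.0, 318.0329004138142], [0.0, 614.4192339617144, 237.32065777723182], [0.0, 0.0, 1.0]] [[0.772, 0.515, -0.372, 1.136], [0.636, -0.623, 0.456, -0.691], [0.003, -0.589, -0.808, 1.319], [0.0, 0.0, 0.0, 1.0]]
side [[472.7846729361877, 0.0, 324.3198842179023], [0.0, 472.7846729361877, 236.11890360744712], [0.0, 0.0, 1.0]] [[0.952, -0.143, 0.272, 0.27], [-0.307, -0.496, 0.812, -0.908], [0.019, -0.856, -0.516, 0.672], [0.0, 0.0, 0.0, 1.0]]
wrist [[373.2182873431621, 0.0, 319.0756734045951], [0.0, 373.2182873431621, 239.9988241625274], [0.0, 0.0, 1.0]] [[0.304, -0.912, -0.275, 0.259], [-0.953, -0.291, -0.086, -0.574], [-0.002, 0.288, -0.958, 0.372], [0.0, 0.0, 0.0, 1.0]]
```

View pics/scene0.png

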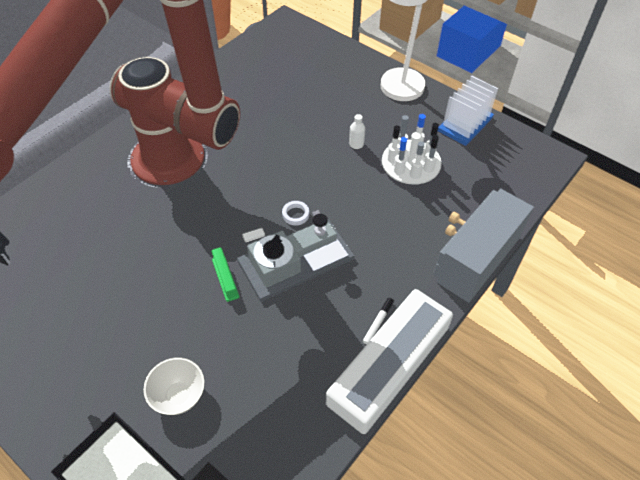

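View pics/side0.png

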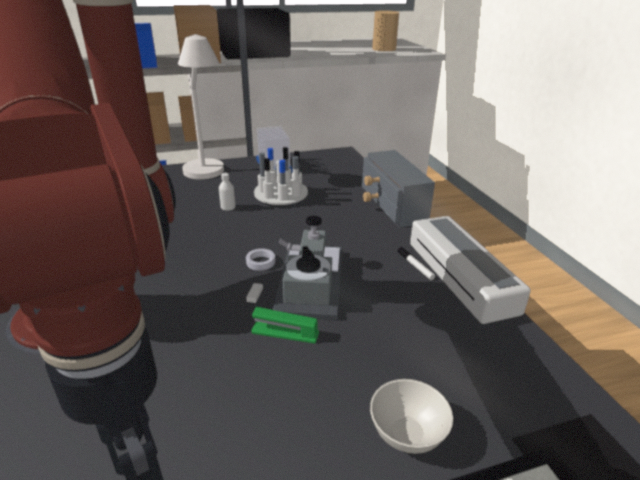

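View pics/wrist0.png

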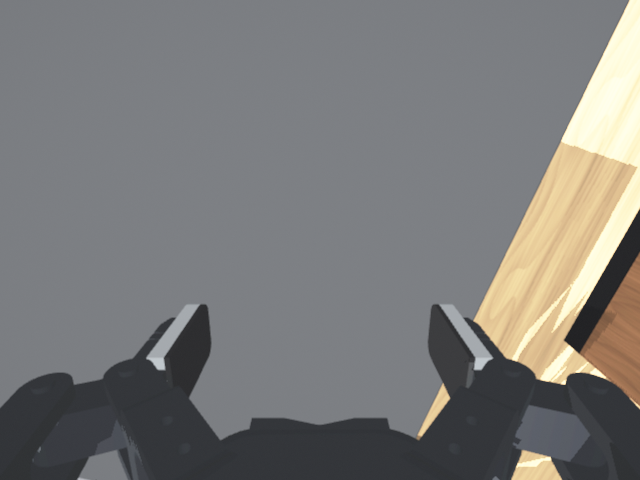

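The scene view shows the dial and knob near (273,248), the plunger head near (320,220), the stapler at (225,275), the eraser at (254,236) and the tape at (295,212). I'll zoom in next.

```bash
cat > h.py <<'E'
import numpy as np,cv2,pickle
from scipy.spatial.transform import Rotation as R
def ray(d,u,v,z):
    K=d["camera_matrix"];T=d["cam_to_world"]
    r=T[:3,:3]@np.array([(u-K[0,2])/K[0,0],(v-K[1,2])/K[1,1],1]);o=T[:3,3]
    return o+r*(z-o[2])/r[2]
def proj(d,p):
    K=d["camera_matrix"];T=d["cam_to_world"]
    c=T[:3,:3].T@(np.array(p)-T[:3,3]); return (K@c/c[2])[:2]
def top(d,xr,yr,z,s):  # metric top view at height z : s px per m; rows = x down from max? col=y
    # u = (y1-y)*s (left = +y), v=(x1-x)*s
    w,h=int((yr[1]-yr[0])*s),int((xr[1]-xr[0])*s)
    src=[];dst=[]
    for x in xr:
        for y in yr:
            src.append(proj(d,(x,y,z)));dst.append(((yr[1]-y)*s,(xr[1]-x)*s))
    H=cv2.getPerspectiveTransform(np.float32(src),np.float32(dst))
    return cv2.warpPerspective(d["frame"],H,(w,h),flags=cv2.INTER_CUBIC)
E
python3 - <<'E'
from h import *
d=pickle.load(open("scene0.pkl","rb"))
for u,v,z in [(273,251,.085),(320,217,.132),(254,236,.013),(295,212,.019),(225,275,.05)]: print(u,v,ray(d,u,v,z).round(3))
c=d["frame"][195:305,205:365];cv2.imwrite("pics/crop0.png",cv2.resize(c,None,fx=5,fy=5,interpolation=cv2.INTER_CUBIC)[:,:,::-1])
d=pickle.load(open("side0.pkl","rb"))
for u,v,z in [(308,270,.085),(314,220,.132)]: print(u,v,ray(d,u,v,z).round(3))
E
```

```text
273 251 [ 0.509 -0.097  0.085]
320 217 [0.554 0.029 0.132]
254 236 [ 0.402 -0.059  0.013]
295 212 [0.436 0.068 0.019]
225 275 [ 0.449 -0.208  0.05 ]
308 270 [ 0.502 -0.109  0.085]
314 220 [0.553 0.018 0.132]
```

View pics/crop0.png

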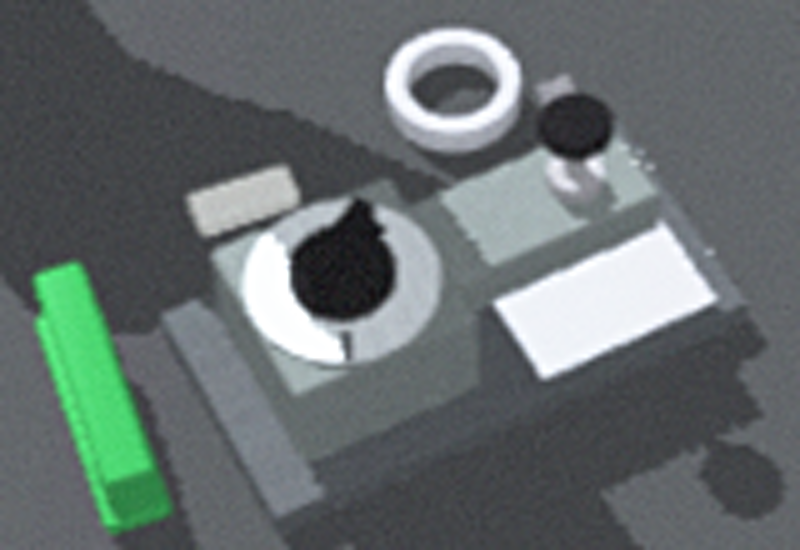

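```bash
python3 - <<'E'
from h import *
from station import monitor
o=monitor.get_obs();M=R.from_rotvec(o["tool_rot"]).as_matrix();print(M.round(3))
d=pickle.load(open("scene0.pkl","rb"))
c=ray(d,273.4,251.4,.085);r=ray(d,274.6,264,.093);print(c,r,r-c)
tgt=np.array([.505,-.1,.25]);print(M.T@(tgt-o["tool_pos"])*100)
w=pickle.load(open("wrist0.pkl","rb"));print(M.T@(w["cam_to_world"][:3,3]-o["tool_pos"]), (M.T@w["cam_to_world"][:3,:3]).round(3))
E
```

```text
[[-0.953 -0.     0.303]
 [-0.303  0.002 -0.953]
 [-0.    -1.    -0.002]]
[ 0.5109031  -0.09741498  0.085     ] [ 0.54169806 -0.12675342  0.093     ] [ 0.03079497 -0.02933845  0.008     ]
[-45.09146131  -1.89833771 -37.62590756]
[-0.07270032 -0.14151756  0.00045394] [[-0.001  0.958  0.288]
 [ 0.    -0.288  0.958]
 [ 1.     0.001  0.   ]]
```

>>> servo_tool(commands=[0,0,0,-3.76,-0.2,-3.14,1,0,0,0,-3.76,-0.2,-3.14,1,0,0,0,-3.76,-0.2,-3.14,1,0,0,0,-3.76,-0.2,-3.14,1,0,0,0,-3.76,-0.2,-3.14,1,0,0,0,-3.76,-0.2,-3.14,1,0,0,0,-3.76,-0.2,-3.14,1,0,0,0,-3.76,-0.2,-3.14,1,0,0,0,-3.76,-0.2,-3.14,1,0,0,0,-3.76,-0.2,-3.14,1,0,0,0,-3.76,-0.2,-3.14,1,0,0,0,-2,0,-1.5,1,0,0,0,0,0,0,1])

```text
t: 1.45
tool_pos: [0.4987, -0.1074, 0.2494]
tool_rot: [-0.314, 2.065, -2.051]
contact_force: [-0.3, -0.1, -0.0]
opening: 0.0852
```

```bash
python3 - <<'E'
from h import *
from station import monitor,viewer
o=monitor.get_obs();print(o["t"],o["tool_pos"],o["q"],o["contact_force"])
d=viewer.get_image("wrist");cv2.imwrite("pics/w1.png",d["frame"][:,:,::-1]);pickle.dump(d,open("w1.pkl","wb"))
E
```

```text
1.45 [ 0.49872641 -0.10743434  0.24943093] [-0.36160734 -0.23560985  1.85249049  0.00627414  1.52766553  0.90577191] [-0.29366272 -0.08537517 -0.00889767]
```

View pics/w1.png

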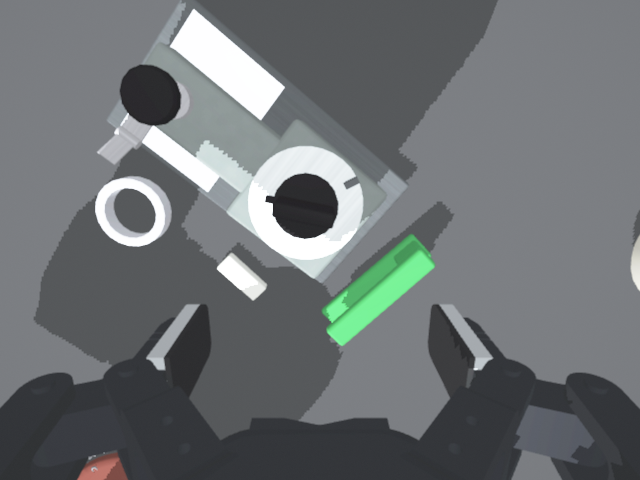

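The wrist view shows the dial centred near (306,202), the pointer tip at (267,199), the rib at (351,183) and the plunger head at (150,95).

```bash
python3 - <<'E'
from h import *
d=pickle.load(open("w1.pkl","rb"))
a=top(d,(.44,.62),(-.19,.07),.091,3000);cv2.imwrite("pics/t1.png",a[:,:,::-1])
x0,y0,z=220,140,6
c=d["frame"][140:270,240:370];cv2.imwrite("pics/c1.png",cv2.resize(c,None,fx=4.6,fy=4.6,interpolation=cv2.INTER_CUBIC)[:,:,::-1])
g=cv2.cvtColor(d["frame"],cv2.COLOR_RGB2GRAY)
m=(g<45).astype(np.uint8);n,l,s,ce=cv2.connectedComponentsWithStats(m)
for i in range(1,n):
    if s[i][4]>500: print(s[i],ce[i].round(1))
pl=ray(d,150,95.3,.132);print("plunger",pl)
for v in (202,203,204): print(ray(d,306,v,.085))
E
```

```text
[ 121   65   59   60 2654] [149.6  94.9]
[ 266  174   71   64 2433] [303.5 209.2]
plunger [0.55443286 0.02564609 0.132     ]
[ 0.50836626 -0.09249241  0.085     ]
[ 0.50755956 -0.09273643  0.085     ]
[ 0.50675159 -0.09298084  0.085     ]
```

View pics/c1.png

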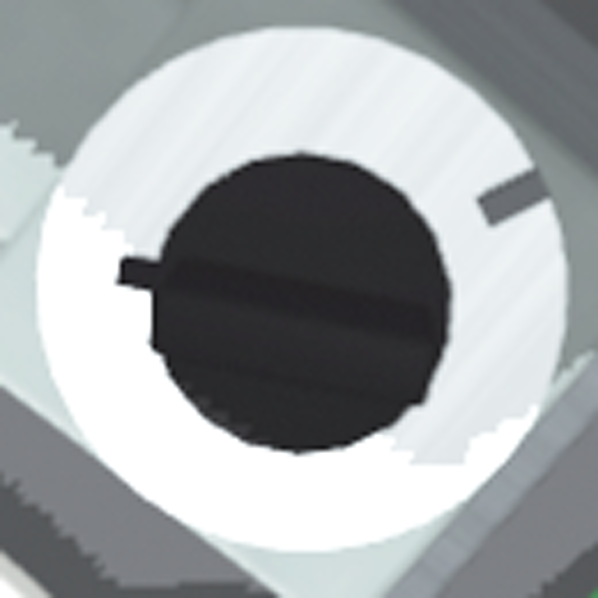

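View pics/t1.png

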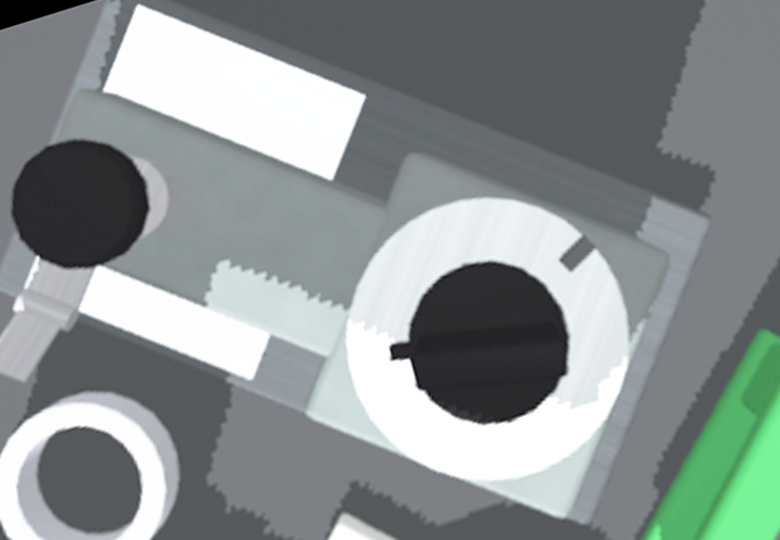

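```bash
python3 - <<'E'
from h import *
from station import monitor
d=pickle.load(open("w1.pkl","rb"))
c=ray(d,305.8,202.6,.085);p=ray(d,266.1,198.9,.091);r=ray(d,345.2,186.1,.091)
a=lambda v:np.degrees(np.arctan2(v[1],v[0]))
print(c,np.hypot(*(p-c)[:2]),np.hypot(*(r-c)[:2]),a(p-c),a(r-c))
# bar from visible upper edges & skirt centre check
s=ray(d,240+303/4.6,140+302/4.6,.095);print("skirt c",s)
print("plunger ",ray(d,149.6,94.9,.132))
o=monitor.get_obs();M=R.from_rotvec(o["tool_rot"]).as_matrix();print(M.round(3),a(M[:,2]),o["q"])
sc=pickle.load(open("scene0.pkl","rb"));print(ray(sc,273.4,251.4,.085)); print(proj(sc,c),proj(d,c))
E
```

```text
[ 0.50783241 -0.09248009  0.085     ] 0.03229164021740559 0.03528450055421586 99.98456517500342 -48.052485056446336
skirt c [ 0.50743677 -0.09308369  0.095     ]
plunger  [0.55459678 0.02593794 0.132     ]
[[-0.955 -0.001  0.297]
 [-0.297  0.007 -0.955]
 [-0.001 -1.    -0.007]] -72.70255828323369 [-0.36365851 -0.23622409  1.85320206  0.00570888  1.52802136  0.90498944]
[ 0.5109031  -0.09741498  0.085     ]
[273.81383395 249.46712885] [305.8 202.6]
```

>>> servo_tool(commands=[0,-0.1444,0,0,0.6,0,1,0,-0.1444,0,0,0.6,0,1,0,-0.1444,0,0,0.6,0,1,0,-0.1444,0,0,0.6,0,1,0,-0.1444,0,0,0.6,0,1,0,-0.1444,0,0,0.6,0,1,0,-0.1444,0,0,0.6,0,1,0,-0.1444,0,0,0.6,0,1,0,-0.1444,0,0,0.6,0,1,0,-0.1444,0,0,0.6,0,1,0,0,0,0,0,0,0.6])

```text
t: 2.6
tool_pos: [0.4891, -0.1221, 0.1841]
tool_rot: [-1.307, 1.057, -1.042]
contact_force: [0.1, -0.4, 0.5]
opening: 0.0733
```

```bash
cat > st.py <<'E'
from h import *
from station import monitor,viewer
import sys
def st(tgt=None,yaw=None):
    o=monitor.get_obs();M=R.from_rotvec(o["tool_rot"]).as_matrix()
    print("t",o["t"],"pos",o["tool_pos"].round(4),"yaw",np.degrees(np.arctan2(M[1,2],M[0,2])).round(2),"down",M[:,1].round(3),"q6",o["q"][5].round(2),"F",o["contact_force"].round(2),"T",o["wrist_torque"].round(3),"op",round(o["opening"],4))
    if tgt is not None: print("shift cm",(M.T@(np.array(tgt)-o["tool_pos"])*100).round(2))
    if yaw is not None:
        c,s=np.cos(np.radians(yaw)),np.sin(np.radians(yaw)); G=np.array([[-s*-1*-1 if 0 else 0,0,c],[0,0,s],[0,-1,0]],float)
        G[:,0]=np.cross(G[:,1],G[:,2]); print("turn",R.from_matrix(M.T@G).as_rotvec().round(3))
    return o,M
def pic(n,f):
    d=viewer.get_image(n);cv2.imwrite(f"pics/{f}.png",d["frame"][:,:,::-1]);pickle.dump(d,open(f+".pkl","wb"));return d
E
python3 - <<'E'
from st import *
st((.5078,-.0928,.15),10)
pic("wrist","w2")
E
```

```text
t 2.6 pos [ 0.4891 -0.1221  0.1841] yaw 12.34 down [-0.009  0.003 -1.   ] q6 -0.61 F [ 0.09 -0.44  0.5 ] T [-0.037  0.005 -0.037] op 0.0733
shift cm [-2.45  3.4   2.48]
turn [ 0.008  0.041 -0.004]
```

View pics/w2.png

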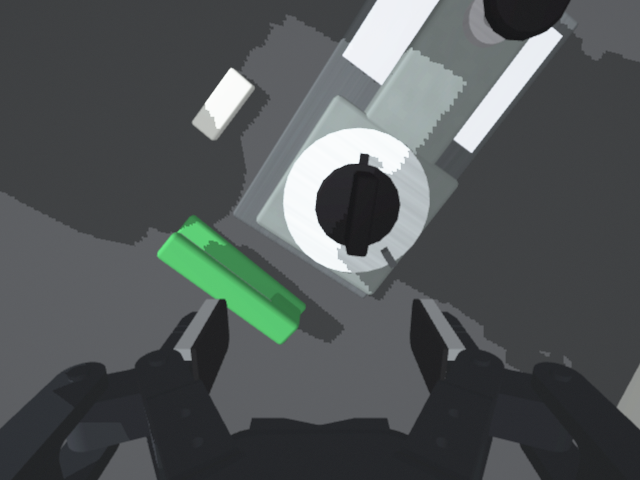

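The wrist view now has the dial centred near (356.5,200), the pointer tip at (364,155) and the rib at (388,256).

```bash
python3 - <<'E'
from h import *
d=pickle.load(open("w2.pkl","rb"))
c=ray(d,356.5,200,.085);p=ray(d,364.5,154.5,.091);r=ray(d,384.5,250,.091)
a=lambda v:np.degrees(np.arctan2(v[1],v[0]))
print(c,np.hypot(*(p-c)[:2]),np.hypot(*(r-c)[:2]),a(p-c),a(r-c))
c=d["frame"][110:290,265:445];cv2.imwrite("pics/c2.png",cv2.resize(c,None,fx=3.3,fy=3.3,interpolation=cv2.INTER_CUBIC)[:,:,::-1])
E
```

```text
[ 0.50545694 -0.08978509  0.085     ] 0.02959474943185608 0.03742268205148191 95.50026394844947 -47.28721944789179
```

View pics/c2.png

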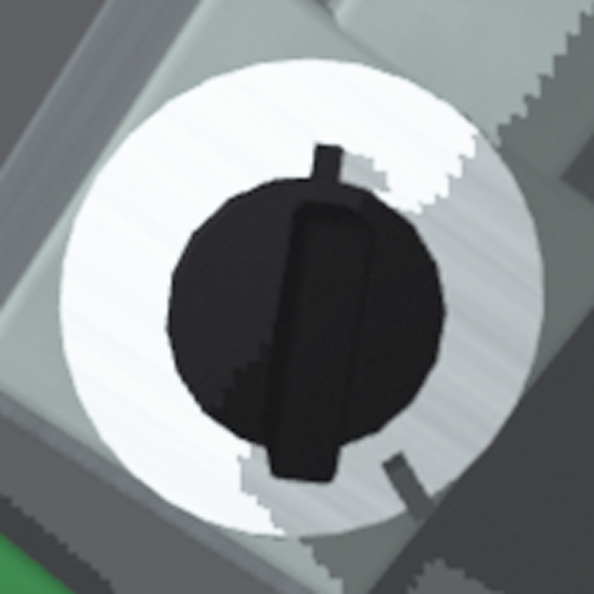

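>>> servo_tool(commands=[0,0.09,0,-0.8,0.9,0.6,0.6,0,0,0,-0.8,0.9,0.6,0.6,0,0,0,-0.8,0.9,0.6,0.6,0,0,0,-0.6,0.7,0.5,0.6,0,0,0,0,0,0,0.6], grip_force=20)

```text
t: 3.15
tool_pos: [0.5085, -0.0901, 0.1501]
tool_rot: [-1.264, 1.132, -1.123]
contact_force: [-0.5, -0.4, 1.0]
opening: 0.0511
```

```bash
python3 - <<'E'
from st import *
st((.506,-.092,.1),6.5)
E
```

```text
t 3.15 pos [ 0.5085 -0.0901  0.1501] yaw 6.37 down [-0.006  0.001 -1.   ] q6 -0.43 F [-0.52 -0.36  0.96] T [ 0.02  -0.017 -0.007] op 0.0511
shift cm [ 0.17  5.01 -0.24]
turn [ 0.006 -0.002 -0.001]
```

>>> servo_tool(commands=[0.006,0,0,0.17,1,-0.24,0.6,0,0,0,0,1,0,0.6,0,0,0,0,1,0,0.6,0,0,0,0,1,0,0.6,0,0,0,0,0.8,0,0.6,0,0,0,0,0,0,0.6])

```text
t: 3.75
tool_pos: [0.5055, -0.0924, 0.0973]
tool_rot: [-1.26, 1.128, -1.125]
contact_force: [-0.3, -0.7, -0.9]
opening: 0.0514
```

```bash
python3 - <<'E'
from st import *
st((.506,-.092,.1),6.5)
pic("wrist","w3")
E
```

```text
t 3.75 pos [ 0.5055 -0.0924  0.0973] yaw 6.4 down [-0.001  0.001 -1.   ] q6 -0.44 F [-0.33 -0.67 -0.88] T [-0.004  0.041 -0.014] op 0.0514
shift cm [-0.04 -0.27  0.06]
turn [ 0.001 -0.002 -0.001]
```

View pics/w3.png

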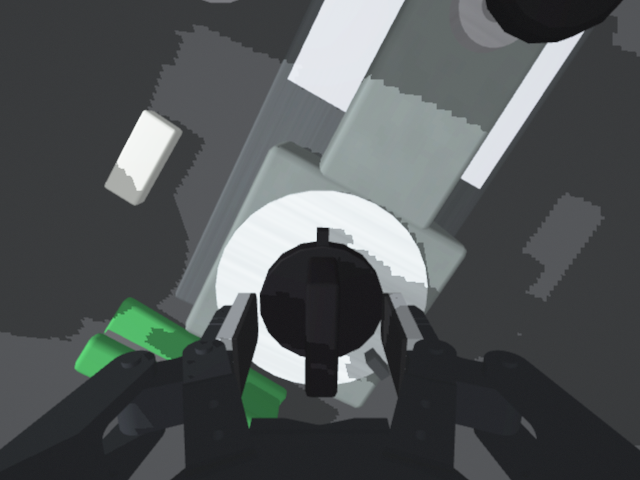

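The bar spans x 306–337, centred between the fingers (about 320), and is well aligned. I'll raise 2.5 mm and close.

>>> servo_tool(commands=[0,0,0,0,-0.25,0.03,0.6,0,0,0,0,0,0,0.3,0,0,0,0,0,0,0.05,0,0,0,0,0,0,0.05,0,0,0,0,0,0,0.05], grip_force=25)

```text
t: 4.3
tool_pos: [0.5066, -0.0931, 0.1025]
tool_rot: [-1.26, 1.126, -1.127]
contact_force: [1.0, 0.2, -2.7]
opening: 0.0112
```

```bash
python3 - <<'E'
from st import *
st((.506,-.092,.1),6.5)
E
```

```text
t 4.3 pos [ 0.5066 -0.0931  0.1025] yaw 6.4 down [ 0.    -0.001 -1.   ] q6 -0.44 F [ 1.02  0.15 -2.68] T [ 0.039 -0.155 -0.096] op 0.0112
shift cm [-0.11  0.25 -0.05]
turn [-0.    -0.002  0.001]
```

>>> servo_tool(commands=[0,0.1,0,0,0.1,0,0.05,0,0.14,0,0,0,0,0.05,0,0.14,0,0,0,0,0.05,0,0.14,0,0,0,0,0.05,0,0.14,0,0,0,0,0.05])

```text
t: 4.8
tool_pos: [0.5058, -0.093, 0.1025]
tool_rot: [-0.884, 1.618, -1.617]
contact_force: [-1.5, 0.1, 0.7]
opening: 0.0118
```

```bash
python3 - <<'E'
from st import *
st((.5065,-.093,.101))
E
```

```text
t 4.8 pos [ 0.5058 -0.093   0.1025] yaw -32.8 down [-0.002 -0.001 -1.   ] q6 0.25 F [-1.48  0.1   0.69] T [-0.026  0.2    0.065] op 0.0118
shift cm [-0.03  0.15  0.06]
```

>>> servo_tool(commands=[0,0.14,0,0,0,0,0.05,0,0.14,0,0,0,0,0.05,0,0.14,0,0,0,0,0.05,0,0.14,0,0,0,0,0.05,0,0.14,0,0,0,0,0.05,0,0.14,0,0,0,0,0.05])

```text
t: 5.4
tool_pos: [0.5052, -0.0922, 0.1025]
tool_rot: [-0.137, 2.16, -2.158]
contact_force: [-0.6, 0.8, -1.0]
opening: 0.0112
```

```bash
python3 - <<'E'
from st import *
st((.5065,-.093,.1015))
E
```

```text
t 5.4 pos [ 0.5052 -0.0922  0.1025] yaw -82.91 down [-0.003  0.    -1.   ] q6 1.12 F [-0.59  0.77 -0.96] T [-0.04   0.096  0.032] op 0.0112
shift cm [-0.12  0.1   0.1 ]
```

>>> servo_tool(commands=[0,0.14,0,-0.08,0,0,0.05,0,0.14,0,0,0,0,0.05,0,0.14,0,0,0,0,0.05,0,0.14,0,0,0,0,0.05,0,0,0,0,0,0,0.05])

```text
t: 5.9
tool_pos: [0.5052, -0.0914, 0.1025]
tool_rot: [-0.454, -1.964, 1.964]
contact_force: [-0.1, 0.6, 0.0]
opening: 0.0116
```

```bash
python3 - <<'E'
from st import *
st((.506,-.0922,.1015))
d=pic("wrist","w4")
E
```

```text
t 5.9 pos [ 0.5052 -0.0914  0.1025] yaw -116.3 down [-0.005  0.001 -1.   ] q6 1.71 F [-0.08  0.57  0.04] T [-0.169  0.116 -0.042] op 0.0116
shift cm [-0.11  0.1   0.04]
```

View pics/w4.png

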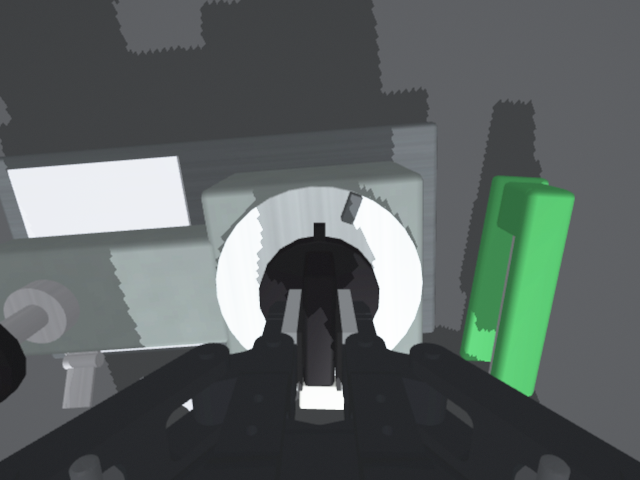

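```bash
python3 - <<'E'
from h import *
d=pickle.load(open("w4.pkl","rb"))
p=ray(d,320,224,.091);r=ray(d,347,220,.091)
l=ray(d,216,284,.085);q=ray(d,422,284,.085);t=ray(d,319,186,.085)
u=(t-(l+q)/2);u/=np.linalg.norm(u);c=t-.048*u
a=lambda v:np.degrees(np.arctan2(v[1],v[0]))
for cc in (c,np.array([.5055,-.092,.085])): print(cc,np.linalg.norm(q-l),np.hypot(*(p-cc)[:2]),np.hypot(*(r-cc)[:2]),a(p-cc),a(r-cc))
E
```

```text
[ 0.5059764  -0.09288666  0.085     ] 0.09510761948767772 0.03284692774448836 0.03653115469423238 -26.958982214486973 -45.06365794105365
[ 0.5055 -0.092   0.085 ] 0.09510761948767772 0.03367842306583513 0.03749641609437101 -27.93610805030511 -45.50529888694852
```

>>> servo_tool(commands=[0,0.083,0,-0.08,0,0.03,0.05,0,0.083,0,0,0,0,0.05,0,0,0,0,0,0,0.05,0,0,0,0,-0.2,0,0.05,0,0,0,0,-0.2,0,0.05])

```text
t: 6.45
tool_pos: [0.5052, -0.0913, 0.1039]
tool_rot: [-0.587, -1.87, 1.868]
contact_force: [8.7, -3.8, -18.7]
opening: 0.0117
```

```bash
python3 - <<'E'
from st import *
st((.506,-.0922,.1015))
E
```

```text
t 6.45 pos [ 0.5052 -0.0913  0.1039] yaw -125.16 down [-0.005  0.003 -1.   ] q6 1.86 F [  8.74  -3.77 -18.67] T [-0.477 -1.388 -0.059] op 0.0117
shift cm [-0.12  0.24  0.03]
```

>>> servo_tool(commands=[0,0,0,0,0.2,0,0.05,0,0.07,0,0,0.05,0,0.05,0,0,0,0,0,0,0.05,0,0,0,0,-0.2,0,0.05,0,0,0,0,-0.2,0,0.05])

```text
t: 6.95
tool_pos: [0.5052, -0.0913, 0.104]
tool_rot: [-0.639, -1.83, 1.827]
contact_force: [11.0, -2.0, -20.1]
opening: 0.0112
```

```bash
python3 - <<'E'
from st import *
st((.506,-.0922,.1015))
E
```

```text
t 6.95 pos [ 0.5052 -0.0913  0.104 ] yaw -128.79 down [-0.004  0.003 -1.   ] q6 1.92 F [ 11.04  -1.99 -20.06] T [-0.409 -1.509 -0.054] op 0.0112
shift cm [-0.12  0.25  0.02]
```

>>> servo_tool(commands=[0,0,0,0,0.2,0,0.05,0,0.075,0,0,0.05,0,0.05,0,0,0,0,0,0,0.05,0,0,0,0,-0.2,0,0.05,0,0,0,0,-0.2,0,0.05])

```text
t: 7.45
tool_pos: [0.5053, -0.0912, 0.1042]
tool_rot: [-0.695, -1.785, 1.782]
contact_force: [8.9, -3.3, -19.6]
opening: 0.0114
```

```bash
python3 - <<'E'
from st import *
st((.506,-.0922,.1015))
E
```

```text
t 7.45 pos [ 0.5053 -0.0912  0.1042] yaw -132.79 down [-0.003  0.003 -1.   ] q6 1.99 F [  8.9   -3.29 -19.64] T [-0.408 -1.506 -0.084] op 0.0114
shift cm [-0.12  0.27  0.02]
```

>>> servo_tool(commands=[0,0,0,0,0.25,0,0.05,0,0.075,0,0,0.06,0,0.05,0,0,0,0,0,0,0.05,0,0,0,0,-0.2,0,0.05,0,0,0,0,-0.2,0,0.05])

```text
t: 7.95
tool_pos: [0.5054, -0.091, 0.1063]
tool_rot: [-0.747, -1.739, 1.736]
contact_force: [1.6, 0.7, -4.6]
opening: 0.0118
```

```bash
python3 - <<'E'
from st import *
st((.506,-.0922,.1015))
E
```

```text
t 7.95 pos [ 0.5054 -0.091   0.1063] yaw -136.79 down [-0.004  0.004 -1.   ] q6 2.06 F [ 1.59  0.7  -4.61] T [-0.126 -0.259 -0.063] op 0.0118
shift cm [-0.13  0.48  0.03]
```

The catch is open here: z is rising at only 4.6 N. I'll pull up.

>>> servo_tool(commands=[0,0,0,0,-0.25,0,0.05,0,0,0,0,-0.25,0,0.05,0,0,0,0,-0.25,0,0.05,0,0,0,0,-0.2,0,0.05,0,0,0,0,-0.2,0,0.05])

```text
t: 8.45
tool_pos: [0.5051, -0.091, 0.1147]
tool_rot: [-0.748, -1.741, 1.737]
contact_force: [9.2, -2.2, -20.1]
opening: 0.0115
```

```bash
python3 - <<'E'
from st import *
st((.506,-.0922,.1015))
E
```

```text
t 8.45 pos [ 0.5051 -0.091   0.1147] yaw -136.72 down [-0.002  0.004 -1.   ] q6 2.06 F [  9.18  -2.17 -20.1 ] T [-0.558 -1.635 -0.139] op 0.0115
shift cm [-0.16  1.32  0.02]
```

>>> servo_tool(commands=[0,0,0,0,-0.22,0,0.05,0,0,0,0,-0.22,0,0.05,0,0,0,0,0,0,0.05])

```text
t: 8.75
tool_pos: [0.5053, -0.0911, 0.1145]
tool_rot: [-0.751, -1.743, 1.737]
contact_force: [1.5, 0.3, 2.0]
opening: 0.0115
```

```bash
python3 - <<'E'
from st import *
st((.506,-.0922,.1015))
pic("scene","s5");pic("side","d5")
from h import *
for n,b in(("s5",(195,305,205,365)),("d5",(200,320,240,360))):
    f=pickle.load(open(n+".pkl","rb"))["frame"][b[0]:b[1],b[2]:b[3]];cv2.imwrite(f"pics/{n}c.png",cv2.resize(f,None,fx=4.8,fy=4.8,interpolation=cv2.INTER_CUBIC)[:,:,::-1])
E
```

```text
t 8.75 pos [ 0.5053 -0.0911  0.1145] yaw -136.74 down [ 0.     0.003 -1.   ] q6 2.06 F [1.51 0.34 2.03] T [-0.093 -0.145 -0.108] op 0.0115
shift cm [-0.13  1.3   0.03]
```

View pics/d5c.png

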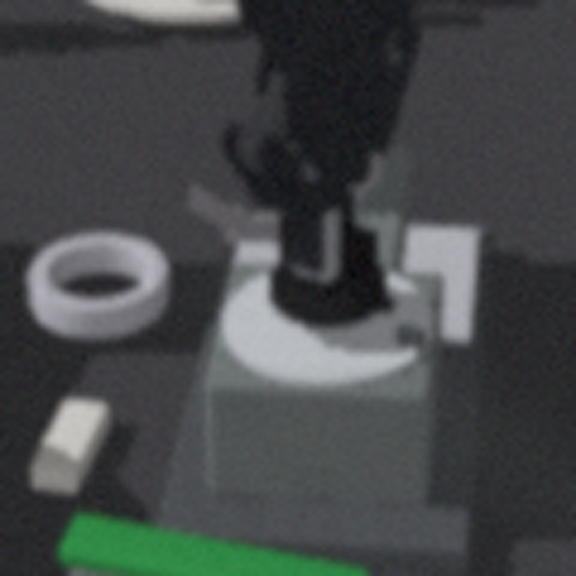

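>>> servo_tool(commands=[0,0,0,0,-0.2,0,0.05,0,0,0,0,-0.2,0,0.05,0,0,0,0,-0.15,0,0.5,0,0,0,0,-0.1,0,0.5,0,0,0,0,0,0,0.5,0,0,0,0,-1.5,0,0.5,0,0,0,0,-2.5,0,0.5,0,0,0,0,-3,0,0.5,0,0,0,0,-2,0,0.5,0,0,0,0,0,0,0])

```text
t: 9.85
tool_pos: [0.5058, -0.0918, 0.2203]
tool_rot: [-0.756, -1.745, 1.739]
contact_force: [0.0, -0.6, -0.4]
opening: 0.0295
```

```bash
python3 - <<'E'
from st import *
st((.552,.026,.16))
pic("wrist","w6")
E
```

```text
t 9.85 pos [ 0.5058 -0.0918  0.2203] yaw -136.66 down [ 0.006  0.001 -1.   ] q6 2.06 F [ 0.04 -0.56 -0.4 ] T [-0.037 -0.018 -0.051] op 0.0295
shift cm [  5.41   6.07 -11.42]
```

View pics/w6.png

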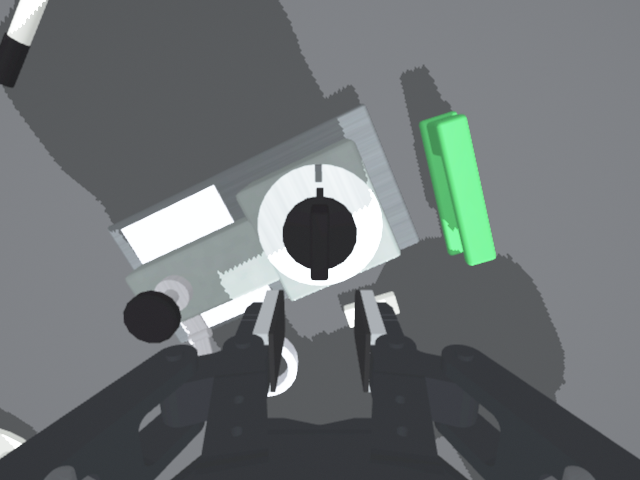

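The pointer (320,193) now lines up with the rib (318,175). I'll check the knob height by depth.

```bash
python3 - <<'E'
from h import *
def h(n,px):
    d=pickle.load(open(n+".pkl","rb"));K=d["camera_matrix"];T=d["cam_to_world"]
    for u,v in px:
        z=d["depth"][v,u];p=T@np.array([(u-K[0,2])/K[0,0]*z,(v-K[1,2])/K[1,1]*z,z,1]);print(n,u,v,z,p[:3].round(4))
h("w6",[(319,230),(319,245),(319,255),(300,235),(345,235),(275,225),(365,225),(150,315),(152,318)])
h("w2",[(362,200),(359,225),(330,205),(345,140)])
E
```

```text
w6 319 230 0.23379877 [ 0.5139 -0.1012  0.1363]
w6 319 245 0.23606327 [ 0.5072 -0.0941  0.1369]
w6 319 255 0.23976804 [ 0.5022 -0.0889  0.1351]
w6 300 235 0.2662981 [ 0.5157 -0.0831  0.106 ]
w6 345 235 0.26607785 [ 0.4924 -0.1052  0.1061]
w6 275 225 0.28529638 [ 0.5318 -0.0708  0.0857]
w6 365 225 0.287012 [ 0.4814 -0.1179  0.0837]
w6 150 315 0.25678107 [0.5558 0.0238 0.1314]
w6 152 318 0.25795218 [0.5535 0.025  0.1309]
w2 362 200 0.20442042 [ 0.5033 -0.083   0.1237]
w2 359 225 0.20788412 [ 0.5051 -0.0969  0.1242]
w2 330 205 0.23556523 [ 0.4887 -0.0951  0.0939]
w2 345 140 0.23293413 [ 0.4893 -0.0546  0.0849]
```

```bash
python3 - <<'E'
from st import *
d=pickle.load(open("w6.pkl","rb"))
g=cv2.cvtColor(d["frame"],cv2.COLOR_RGB2GRAY)
m=(g<45).astype(np.uint8);n,l,s,ce=cv2.connectedComponentsWithStats(m)
for i in range(1,n):
    if s[i][4]>500: print(s[i],ce[i].round(1),ray(d,*ce[i],.130))
st((.5535,.026,.165))
E
```

```text
[  0  37  29  50 977] [10.7 60.5] [ 0.70892685 -0.05181215  0.13      ]
[ 283  198   73   82 3135] [318.6 240.9] [ 0.50789233 -0.09438027  0.13      ]
[ 124  291   56   51 2167] [151.7 316.5] [0.55429462 0.02487987 0.13      ]
t 9.9 pos [ 0.5053 -0.0916  0.2189] yaw -136.66 down [ 0.004  0.001 -1.   ] q6 2.06 F [ 0.31 -0.1  -0.17] T [-0.005 -0.013  0.031] op 0.0221
shift cm [  5.25   5.42 -11.56]
```

>>> servo_tool(commands=[0,0,0,1.75,0,-3.85,0,0,0,0,1.75,0.5,-3.85,0,0,0,0,1.75,1.5,-3.86,0,0,0,0,0,2,0,0,0,0,0,0,1,0,0,0,0,0,0,0,0,0])

```text
t: 10.5
tool_pos: [0.5531, 0.0294, 0.1646]
tool_rot: [-0.753, -1.739, 1.738]
contact_force: [0.1, 0.3, -1.0]
opening: 0.0003
```

```bash
python3 - <<'E'
from st import *
st((.5535,.026,.135))
pic("wrist","w7");pic("side","d7")
f=pickle.load(open("d7.pkl","rb"))["frame"][150:330,220:400];cv2.imwrite("pics/d7c.png",cv2.resize(f,None,fx=3.3,fy=3.3,interpolation=cv2.INTER_CUBIC)[:,:,::-1])
E
```

```text
t 10.5 pos [0.5531 0.0294 0.1646] yaw -136.84 down [-0.     0.001 -1.   ] q6 2.31 F [ 0.12  0.25 -1.04] T [-0.018  0.038  0.013] op 0.0003
shift cm [-0.27  2.96  0.21]
```

View pics/w7.png

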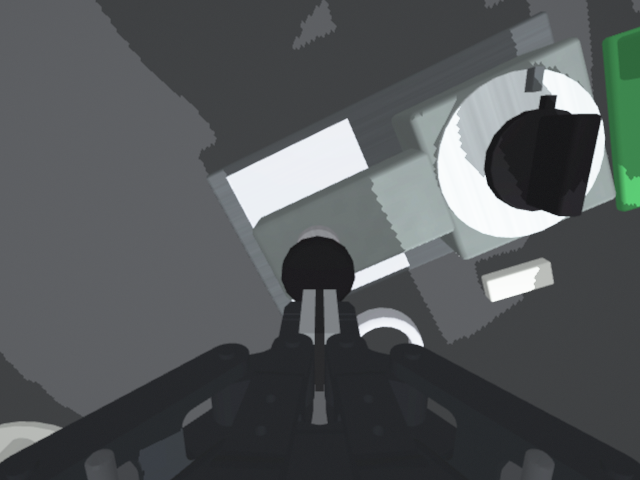

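View pics/d7c.png

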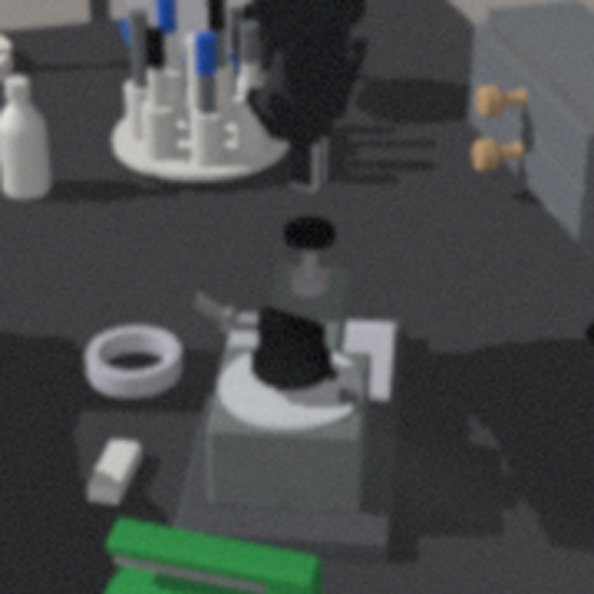

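>>> servo_tool(commands=[0,0,0,-0.27,1,0.21,0,0,0,0,0,1,0,0,0,0,0,0,0.6,0,0,0,0,0,0,0.4,0,0,0,0,0,0,0.4,0,0,0,0,0,0,0.3,0,0])

```text
t: 11.2
tool_pos: [0.556, 0.0224, 0.13]
tool_rot: [-0.765, -1.741, 1.735]
contact_force: [-2.1, 0.6, 3.7]
opening: -0.0002
```

```bash
python3 - <<'E'
from st import *
st((.5535,.026,.118))
E
```

```text
t 11.2 pos [0.556  0.0224 0.13  ] yaw -137.14 down [ 0.008  0.    -1.   ] q6 2.3 F [-2.12  0.64  3.72] T [ 0.029  0.465 -0.023] op -0.0002
shift cm [ 0.44  1.2  -0.06]
```

>>> servo_tool(commands=[0,0,0,0,-0.6,0,0,0,0,0,0.4,0,-0.06,0,0,0,-0.008,0.1,0.4,0,0,0,0,0,0,0.4,0,0,0,0,0,0,0.4,0,0,0,0,0,0,0.4,0,0,0,0,0,0,0.4,0,0])

```text
t: 11.9
tool_pos: [0.5541, 0.0268, 0.1198]
tool_rot: [-0.758, -1.743, 1.73]
contact_force: [-5.7, -0.0, 25.4]
opening: -0.0
```

```bash
python3 - <<'E'
from st import *
st((.5535,.026,.118),-137)
E
```

```text
t 11.9 pos [0.5541 0.0268 0.1198] yaw -137.09 down [ 0.004  0.005 -1.   ] q6 2.3 F [-5.720e+00 -1.000e-02  2.544e+01] T [-0.042  0.877 -0.036] op -0.0
shift cm [-0.02  0.18  0.1 ]
turn [ 0.007 -0.001  0.001]
```

At the stop: TCP z is 0.1198 m with 25 N. I'll press slightly more, then release.

>>> servo_tool(commands=[0,0,0,0,0.2,0,0,0,0,0,0,0.2,0,0])

```text
t: 12.1
tool_pos: [0.5542, 0.0268, 0.12]
tool_rot: [-0.756, -1.741, 1.731]
contact_force: [-7.4, -0.4, 13.0]
opening: 0.0003
```

>>> servo_tool(commands=[0,0,0,0,-0.4,0,0,0,0,0,0,-0.4,0,0,0,0,0,0,-0.6,0,0,0,0,0,0,-1.5,0,0,0,0,0,0,-3,0,0,0,0,0,0,-3,0,0,0,0,0,0,-2,0,0,0,0,0,0,0,0,0])

```text
t: 12.9
tool_pos: [0.553, 0.0266, 0.2342]
tool_rot: [-0.752, -1.74, 1.731]
contact_force: [-0.1, 0.2, 0.3]
opening: -0.0
```

```bash
python3 - <<'E'
from st import *
st()
d=pic("wrist","w8");pic("scene","s8")
f=pickle.load(open("s8.pkl","rb"))["frame"][180:320,200:400];cv2.imwrite("pics/s8c.png",cv2.resize(f,None,fx=4,fy=4,interpolation=cv2.INTER_CUBIC)[:,:,::-1])
E
```

```text
t 12.9 pos [0.553  0.0266 0.2342] yaw -137.05 down [-0.001  0.006 -1.   ] q6 2.3 F [-0.15  0.21  0.26] T [ 0.045 -0.015  0.032] op -0.0
```

View pics/w8.png

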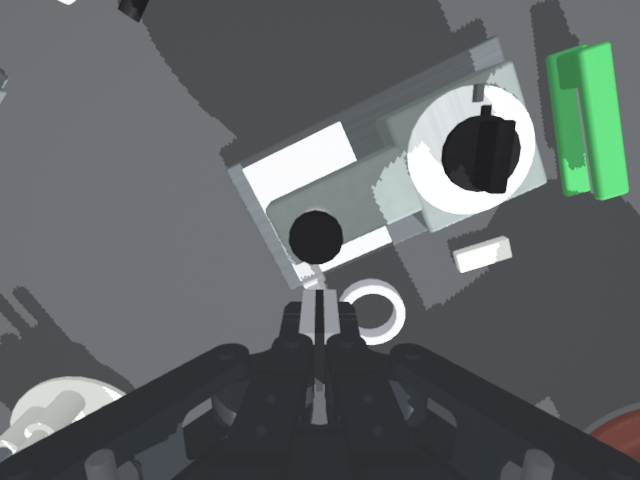

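View pics/s8c.png

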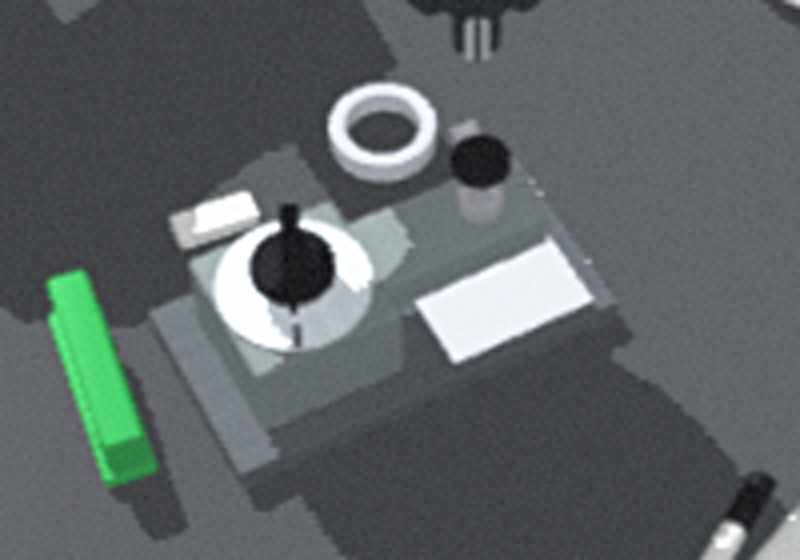

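The plunger head is at (316,237) in the wrist view, and the knob's pointer lines up with the rib. I'll check heights by depth and whether anything else moved.

```bash
python3 - <<'E'
from h import *
d=pickle.load(open("w8.pkl","rb"));K=d["camera_matrix"];T=d["cam_to_world"]
for u,v in [(316,237),(310,240),(505,155),(500,165),(465,150)]:
    z=d["depth"][v,u];print(u,v,(T@np.array([(u-K[0,2])/K[0,0]*z,(v-K[1,2])/K[1,1]*z,z,1]))[:3].round(4))
a=pickle.load(open("scene0.pkl","rb"))["frame"];b=pickle.load(open("s8.pkl","rb"))["frame"]
for n,f in(("a",a),("b",b)):
    f=f.astype(int)
    g=(f[...,1]>f[...,0]+60)&(f[...,1]>f[...,2]+40);g[:200]=0;ys,xs=np.nonzero(g);print(n,"stapler",xs.mean(),ys.mean())
    w=(f.min(2)>150);
    for nm,(y0,y1,x0,x1) in dict(tape=(198,228,280,312),eraser=(226,246,238,266)).items(): ys,xs=np.nonzero(w[y0:y1,x0:x1]);print(nm,(xs.mean()+x0).round(1),(ys.mean()+y0).round(1),len(xs))
from station import ticket
print(ticket.finish_job())
E
```

```text
316 237 [0.5551 0.0264 0.1312]
310 240 [0.5566 0.0309 0.1308]
505 155 [ 0.506  -0.0948  0.1361]
500 165 [ 0.5037 -0.0885  0.1368]
465 150 [ 0.5171 -0.0861  0.106 ]
a stapler 223.94700139470015 274.7350069735007
tape 295.2 212.3 372
eraser 254.9 237.0 254
b stapler 223.89944134078212 274.6578212290503
tape 295.2 212.1 354
eraser 254.9 236.5 265
the job is handed in; nothing more can be done
None
```

I finished the job and handed it in at about 13 s of the 64 s allowed; the hand-in reports no verdict.

- **Knob:** I turned it about 143° clockwise to the rib. Three pulls before the rib stopped after about 1 mm. On the fourth try, with the pointer within about 2° of the rib, the catch let the knob rise, and I pulled it up to its stop.
- **Knob height:** The last depth check put the top of the grip bar at about 136.5 mm, against 124 to 125 mm when pushed in. That fits fully out at 12 mm. I did not try turning the knob to test the lock.
- **Plunger:** I then pressed it with the closed fingers until the fingertips were at 119.8 mm with about 25 N, well above the 9 N spring, so it was at its stop. My first press landed about 4 mm off centre and went down only about 2 mm, so I lifted, re-centred and pressed again. After release the head read about 131 mm by depth, against 131 mm before pressing and 132 mm nominal, so it is back up.
- **Other things:** The stapler, tape and eraser are within half a pixel of where they started in the scene view. I did not measure the bowl, marker, glue or turntable; the arm never went down near them. At hand-in the arm stood clear, about 100 mm above the plunger.
- **Disagreement:** The camera estimates of the knob's position differed by up to about 3 mm between views. I settled this by centring on the bar and from the contact forces.

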